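Load the tape stand and close its keeper bar

ROBOT

A 6-joint arm with a two-finger parallel gripper is mounted at the origin on the work surface. World frame = base frame: x ahead of the robot, y to its left, z up, the work surface at z = 0. Lengths are in m, angles in rad, forces in N, time in s.
With the tool pointing down it reaches from about 0.3 to 0.95 m from the base axis. Payload 3.1 kg.
Tool frame: the origin (TCP) lies at the very end of the fingers, on their centre line; the grasp point (between the pads) lies arm.hold_point_z behind it (arm.hold_point_z is the distance from the TCP to the grasp point, in m); y points along the fingers, z is the direction in which the jaws open and shut, and the axes are right-handed (so a half turn about y gives the same grasp; the last joint's range is limited). The gripper opens to 85 mm and grips with 20 to 120 N. Pads are 22 mm wide; open, the fingers measure 114 mm over their backs; the gripper's body (76 mm by 85 mm) begins 54 mm behind the grasp point. The pads swing forward as they close: fully open they stand 13 mm farther back than shut.
Start: joints at [-1.179, 0.308, 1.634, -0, 1.2, -0.07], TCP at [0.278, -0.56, 0.231] pointing down, gripper open.
Joint ranges: [-3.06, 3.06], [-0.79, 1.96], [0.05, 2.63], [-1.19, 4.34], [0.05, 2.64], [-2.94, 2.94]. Speed limits (rad/s): [2.79, 2.79, 3.14, 3.14, 3.14, 3.14].

INTERFACE

Orientations are given as a rotation vector (axis times angle).
In Python, from workcell import arm gives the robot as it stands.
- The arm moves only by the tool servo_tool, never from a script. Its argument "steps" is a list of rows, each a list of 7 numbers: the turn, a rotation vector about the world's x, y, z in rad, then the shift along the world's x, y, z in m, then the closure, from 0 (fully open) to 1 (shut). A call has 1 to 10 rows; each row shifts and turns the pose as measured when the row begins; what a row does not reach is not made up. A row lasts 1/8 s, in which the tool goes at most 62.5 mm and 10.7 degrees, less where a joint would pass 70% of its speed; a pose out of reach is approached as far as the arm can. A call is refused whole if a number of a shift passes 0.0625 or a number of a turn 0.188, either way. A call with a gripper value outside its range is refused whole. The fingers move at their own pace and stop on an object; "newtons" is the grip in N (left out, the last holds). Time passes only in rows, so rows that do not move let the fingers close. It gives the time, the measured TCP pose, the force and the opening at its end, in the units of the state.
- arm.state(): the state, without advancing time (a new reading comes with each control period).
- arm.snapshot(name): name is "scene" or "top" or "wrist"; returns (picture, depth): 420x560x3 uint8, blue, green, red; 420x560 float32, m along the optical axis (not along the pixel's ray), 0 where there is no reading.
- arm.get_calibration(name): a dict with "fx", "fy", "cx", "cy" (pixels), "rvec" (rotation vector, rad) and "tvec" (3), from world to camera coordinates, as OpenCV has them; the wrist camera has in their place "mount" (4x4, takes a point from camera to tool coordinates, whose origin is the TCP and whose axes are the tool frame's). Camera axes: x right, y down, z forward; pixel columns grow to the right and rows downward; lengths in m; the calibration is good to about 2 mm. A picture is of the moment at which its call begins: read the wrist's pose just before it. get_calibration takes no time and is no camera call.
- arm.job_done(): hands the job in, once; it reports no verdict.
Trained networks look in the newest picture that a camera, given by its name, has taken for a name from the list of things; names that differ only in an ending like _2 or _b are one class to them, and where a whole thing is asked for, a point or a joint stands for the part that bears it (a point fixed in the world has none). Each returns a list of dicts, best first, with "conf" (0 to 1); they miss things now and then, are a little off and sometimes report something else, mostly with a low value. They report only what shows in the picture. A call takes as long as a camera call. They do not tell look-alikes from the thing itself.
- arm.masks_of(name, camera): "pixels" (420x560 bool, what is visible of it) and "extent" ([left, top, width, height] in pixels, round what is visible of it).
- arm.spot_point(name, camera): "pixel" ([column, row] in pixels: a listed point, or the origin of a listed thing).
The state is a dict: "t": time; "joint_pos": joint angles; "qd": joint speeds; "joint_torque": joint torques, N m; "tcp_pos": TCP position; "eef_rot": TCP orientation; "force": force on the tool from outside, world axes, zero at the start; "moment": the same for the moment, N m; "width": opening from 0.0 (shut) to 1.0 (fully open).
Only numpy, scipy, OpenCV 4.12 (cv2) and the standard library are available. Lean on these libraries where they do the work, as an engineer would, in place of code of your own. Each camera call takes 0.05 s, during which the arm holds its last target. There are 200 camera calls.

TASK

Take the tan kraft-tape roll from the wooden cradle, thread it onto the steel axle of the dispenser stand and slide it fully home against the round flange at the back. Then swing the yellow keeper bar down until it lies in its catch, so the roll cannot slide off; leave the red roll in its cradle and the other things on the bench undisturbed.

Things in the scene. Friction and masses are not known exactly. Their poses are not given: they have to be found in the camera images.
- stand: Slate-blue dispenser stand, bolted down: base plate 210 (x) x 105 (y, from -65 to 40) x 10 mm, slotted upright, level axle, keeper bar. Origin on the table, right below the axle's centreline and the front face of the flange at the axle's root; z up. The axle points along the stand's -y.
- flange_foot (a point): Same point as the stand's origin. Straight above it starts the steel axle: 18 mm diameter, from the flange (y = 0) to its tip at y = -68 mm, the last 10 mm tapering to 8 mm. Its clamp slides in the upright: the centreline is 85 to 101 mm above the table, different each time and not reported; feel for it or look. Flange: 40 mm diameter, 8 mm thick, behind y = 0.
- upright_top (a point): Top of the slotted upright behind the flange, 168 mm above the table, middle of its width. The upright is 42 mm wide (x), y 8 to 20 mm in the stand's frame. There is no room for a finger between it and a roll that is home.
- catch (a point): Middle of the catch, a yellow open-topped fork (top 129 mm high) on a post 16 (x) x 24 (y) mm, at x = -80, y = -43 mm in the stand's frame; the closed keeper lies in it. The hinge post stands across from it at x = +85 mm, 16 mm wide. The roll passes between the two posts.
- roll: Tan kraft-tape roll, 110 mm diameter, 36 mm wide, about 0.24 kg, with a grey plastic hub with a through bore of 22 mm diameter. Origin at its centre; its own y axis runs along the bore. It starts standing on its rim in the cradle, bore along the cradle's y. When home on the axle its near face lies 36 mm in front of the flange.
- red_roll: Red tape roll of the same size, standing in the cradle's other place, to be left there. Origin at its centre, y along the bore.
- cradle: Pale wooden cradle, fixed, 110 (x) x 200 (y) mm, two rails along y; the rolls stand on them at y = +47.5 and -47.5 mm with their centres 73 mm above the table, 59 mm apart face to face. Origin on the table at its centre.
- keeper (a joint): Yellow keeper bar: 0 = down, level, in its catch; grows as it swings up (2.0 at most). Starts up, 1.6 to 1.9 (1.57 = upright). A stiff hinge holds it where it is left. Closed, it runs from its hinge along the stand's -x, above the axle and 3 mm in front of a roll that is home; it cannot come down while the roll sticks out.
- keeper_hinge (a point): Centre of the keeper's hinge pin, 120 mm above the table, at x = 80, y = -43 mm in the stand's frame. Axes as the stand's.
- keeper_knob (a point): Centre of the black 20 mm ball at the free end of the keeper, 178 mm from the hinge. The bar is 8 mm wide along the stand's y and 14 mm deep, its last 25 mm a 12 mm rod.
- screwdriver: Blue-handled screwdriver lying on the bench; bystander.
- glue: White closed glue bottle, 48 mm diameter, 120 mm high, red cap, standing; bystander. Origin under its centre.
- spare_core: Empty cardboard core, 76 mm diameter, 36 mm high, lying flat; bystander.
- cutter: Yellow hobby cutter, closed, 150 x 22 x 14 mm, lying; bystander.
- cup: Green plastic cup, 72 mm diameter, 75 mm high; bystander.
Not all that is in view belongs to the job. Leave any pink or purple look-alike of the stand alone.

How it is judged:
On the way, in this order (a step that is already met when the one before it is completed fails the run):
1. the tan roll is threaded on the axle and fully home, with the keeper still up (y of roll in the frame of stand between -0.0235 and -0.013 m and x of roll in the frame of stand between -0.008 and 0.008 m and z of roll in the frame of stand between 0.074 and 0.108 m and angle between the y axis of roll and the y axis of stand, either way round below 0.14 rad and value of joint keeper above 0.5 rad), for 0.2 s.
2. the keeper bar is down in its catch (value of joint keeper below 0.05 rad), for 0.2 s.
At the end, for the whole second after the job is handed in: The tan roll hangs at rest on the axle, its hub within 5 mm of the flange, the keeper bar is down in its catch (joint below 0.05 rad), the red roll is where it stood (within 30 mm) and the other loose things have not moved more than 40 mm (y of roll in the frame of stand between -0.0235 and -0.013 m and x of roll in the frame of stand between -0.008 and 0.008 m and z of roll in the frame of stand between 0.074 and 0.108 m and angle between the y axis of roll and the y axis of stand, either way round below 0.14 rad and value of joint keeper below 0.05 rad and linear speed of roll below 0.02 m/s and distance of red_roll from where it was at the start of the episode below 0.03 m and distance of each of screwdriver, glue, spare_core, cutter, cup from where it was at the start of the episode below 0.04 m); the robot touches nothing.
It fails at once if the red roll is shoved more than 30 mm or lifted out of its cradle (distance of red_roll from where it was at the start of the episode above 0.03 m).
It fails at once if a bystander on the bench is moved more than 40 mm (distance of any of screwdriver, glue, spare_core, cutter, cup from where it was at the start of the episode above 0.04 m).
It also fails if it takes over 72 s, if anything falls off the work surface, if the arm or the gripper's body presses on something with over 40 N, if the wrist force passes 120 N, or if a joint passes its speed limit or range.

## Working session

There is one attempt and no reset: what is moved stays moved. The work goes in short steps, Python scripts to look and compute and a tool call to move; the robot and the scene stay as the last step left them, time stands still between calls to the robot, and variables do not carry over. Pictures are saved under pics/ and viewed, on a budget of 10 in all, crops included, one or two more only if the job needs it, and the job is handed in when it is done.

Besides the shell and the picture viewer there is one more tool, called after "Request:" in YAML: its name, and indented under it one key for each argument. servo_tool: Moves the arm, as the interface text tells. Its arguments: {"type":"object","properties":{"steps":{"type":"array","items":{"type":"array","items":{"type":"number"}}},"newtons":{"type":"number"}},"required":["steps"]}

```bash
mkdir -p pics; ls
cat > h.py <<'E'
import numpy as np, cv2
from workcell import arm
R=lambda v: cv2.Rodrigues(np.array(v,float))[0]
def cam(name):
    c=arm.get_calibration(name)
    K=(c['fx'],c['fy'],c['cx'],c['cy'])
    if 'mount' in c:
        s=arm.state(); M=np.array(c['mount']); T=np.eye(4);T[:3,:3]=R(s['eef_rot']);T[:3,3]=s['tcp_pos']
        T=T@M
    else:
        T=np.eye(4); r=R(c['rvec']); T[:3,:3]=r.T; T[:3,3]=-r.T@np.array(c['tvec']).ravel()
    return K,T
def cloud(K,T,d):
    v,u=np.mgrid[:d.shape[0],:d.shape[1]]
    P=np.stack([(u-K[2])/K[0]*d,(v-K[3])/K[1]*d,d],-1)
    return P@T[:3,:3].T+T[:3,3]
def ray(K,T,px,z):
    d=T[:3,:3]@np.array([(px[0]-K[2])/K[0],(px[1]-K[3])/K[1],1]); o=T[:3,3]
    return o+d*(z-o[2])/d[2]
E
python3 - <<'E'
from h import *
print(arm.state(), arm.hold_point_z)
ims=[]
for n in ('scene','top'):
    K,T=cam(n); im,d=arm.snapshot(n); cv2.imwrite(f'pics/{n}0.png',im); np.save(f'{n}0.npy',d)
    print(n,K,T.round(3).tolist())
    for t,z in (('flange_foot',0),('upright_top',.168),('catch',.129),('keeper_hinge',.12),('keeper_knob',.29),('roll',.073),('red_roll',.073),('cradle',0),('glue',0),('cup',0),('spare_core',0),('screwdriver',0),('cutter',0)):
        for r in arm.spot_point(t,n)[:2]: print(t,np.round(r['pixel'],1),round(r['conf'],2),ray(K,T,r['pixel'],z).round(3))
E
```

```text
pics
{'t': 0.0, 'joint_pos': array([-1.17869521e+00,  3.09035883e-01,  1.63521020e+00,  4.20171255e-05,
        1.19967320e+00, -6.97106694e-02]), 'qd': array([ 0.00025079, -0.00018666, -0.00050256, -0.00011491, -0.00245818,
        0.00161275]), 'joint_torque': array([-6.73639588e-04, -4.15259600e+01, -2.76665014e+01, -2.29670313e-04,
        1.05058443e-02, -3.18491652e-05]), 'tcp_pos': array([ 0.2781457 , -0.55877263,  0.23001657]), 'eef_rot': array([-0.46223209,  1.96706994, -1.96242228]), 'force': array([-1.04431896,  0.73226839,  0.39482561]), 'moment': array([ 0.04119233, -0.02120939,  0.0245063 ]), 'width': 1.0021031511683687} 0.0187
scene (465.28597712289746, 465.28597712289746, 279.72474067790785, 208.18412047266867) [[-0.643, 0.621, -0.449, 1.049], [0.766, 0.511, -0.39, 0.634], [-0.013, -0.594, -0.804, 1.208], [0.0, 0.0, 0.0, 1.0]]
flange_foot [430.2 293. ] 0.96 [0.333 0.569 0.   ]
flange_foot [239.7 146.6] 0.67 [ 0.256 -0.24   0.   ]
upright_top [448.7 272.4] 0.89 [0.352 0.586 0.168]
upright_top [274.5 224.2] 0.77 [0.519 0.153 0.168]
catch [447.8 247.3] 0.89 [0.259 0.545 
[... 1194 characters left out ...]
 0.168]
catch [279.9 205.4] 0.74 [0.438 0.117 0.129]
catch [451.1 311.2] 0.73 [ 0.194 -0.291  0.129]
keeper_hinge [121.2 213.1] 0.91 [0.413 0.505 0.12 ]
keeper_hinge [438.2 248.2] 0.77 [ 0.341 -0.264  0.12 ]
keeper_knob [102.6 285.5] 0.97 [0.257 0.482 0.29 ]
keeper_knob [454.2 325.6] 0.96 [ 0.19  -0.244  0.29 ]
red_roll [416.4 176.7] 0.94 [ 0.518 -0.225  0.073]
red_roll [192.7 143.5] 0.59 [0.595 0.343 0.073]
cradle [424.2 184.5] 0.65 [ 0.506 -0.264  0.   ]
glue [187.7 180.8] 0.94 [0.506 0.368 0.   ]
cup [187.1 225.5] 0.81 [0.386 0.366 0.   ]
spare_core [191.4 144.8] 0.62 [0.604 0.36  0.   ]
screwdriver [383.1 121.6] 0.82 [ 0.673 -0.155  0.   ]
cutter [342.8 161.1] 0.59 [ 0.565 -0.048  0.   ]
```

```bash
sleep 1
```

```text
(no output)
```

View pics/scene0.png

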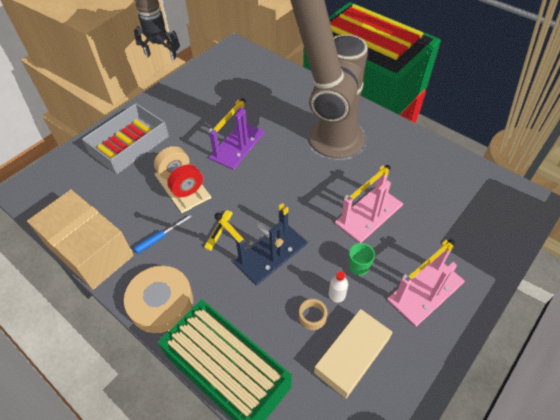

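View pics/top0.png

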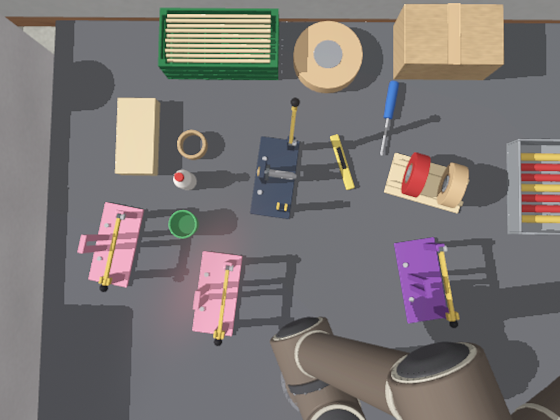

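The real stand is the slate-blue one at top (275,177). Its axle points right, towards world -y; the catch is at (283,207), and the keeper leans away with its knob at (295,102). The tan roll is at (452,185), outside the red one. Next I'll use depth for exact positions.

```bash
python3 - <<'E'
from h import *
for n in ('scene','top'):
    K,T=cam(n); d=np.load(f'{n}0.npy'); im=cv2.imread(f'pics/{n}0.png'); P=cloud(K,T,d)
    hsv=cv2.cvtColor(im,cv2.COLOR_BGR2HSV); h,s,v=[hsv[...,i].astype(int) for i in range(3)]
    ok=d>0
    box=lambda a,b,c,e,z0,z1: ok&(P[...,0]>a)&(P[...,0]<b)&(P[...,1]>c)&(P[...,1]<e)&(P[...,2]>z0)&(P[...,2]<z1)
    def rep(l,m):
        p=P[m]
        if len(p)<4: print(l,len(p)); return
        r=cv2.minAreaRect(p[:,:2].astype(np.float32)*1000)
        print(n,l,len(p),p.mean(0).round(4),p.min(0).round(3),p.max(0).round(3),'rect',np.round(r[0],1),np.round(r[1],1),round(r[2],1))
    S=(.32,.58,.02,.2)
    rep('base',box(*S,.004,.016)&(s>60)&(h>100)&(h<130))
    rep('upright',box(.38,.5,.05,.2,.158,.176))
    rep('post/catch yellow',box(.32,.45,0,.2,.08,.14)&(h>15)&(h<35)&(s>120))
    rep('keeper yellow',box(.45,.62,0,.2,.15,.4)&(h>15)&(h<35)&(s>120))
    rep('axle level',box(.40,.49,.0,.12,.085,.125))
    rep('red',box(.4,.65,-.4,-.1,.05,.14)&((h<6)|(h>174))&(s>120))
    rep('tan',box(.4,.65,-.4,-.2,.06,.14)&(h>8)&(h<25)&(s>50))
    m=box(.44,.62,-.4,-.15,.118,.14); rep('rolltops',m)
    rep('cradle', box(.38,.65,-.42,-.1,.005,.045))
    for t in ('stand','roll','red_roll','keeper_hinge','catch'):
        for r in arm.masks_of(t,n)[:3]:
            mm=np.asarray(r['pixels'])&ok; print(t,round(r['conf'],2),r['extent'],P[mm].mean(0).round(3) if mm.any() else '')
E
python3 - <<'E'
import cv2
im=cv2.imread('pics/top0.png'); s=cv2.imread('pics/scene0.png')
import numpy as np
a=cv2.resize(im[90:225,240:340],(400,540),interpolation=cv2.INTER_CUBIC); b=cv2.resize(s[195:285,200:310],(396,324),interpolation=cv2.INTER_CUBIC)
c=np.zeros((540,800,3),np.uint8); c[:,:400]=a; c[:324,400:796]=b; cv2.imwrite('pics/crop1.png',c)
E
```

```text
scene base 1082 [0.5082 0.143  0.0097] [0.413 0.077 0.004] [0.58  0.199 0.016] rect [500.5 137.1] [107.2 168.5] 82.9
upright 0
scene post/catch yellow 58 [0.4385 0.116  0.1215] [0.429 0.104 0.108] [0.449 0.128 0.134] rect [438.9 115.9] [24.2 17.7] 84.4
scene keeper yellow 42 [0.6135 0.0964 0.1758] [0.602 0.094 0.151] [0.62  0.099 0.21 ] rect [610.8  96.9] [ 5.1 18.3] 86.2
scene axle level 47 [0.4416 0.1093 0.1061] [0.429 0.101 0.086] [0.448 0.12  0.124] rect [441.9 108.1] [22.3 14.4] 28.8
scene red 593 [ 0.5316 -0.2121  0.1016] [ 0.476 -0.299  0.05 ] [ 0.582 -0.186  0.132] rect [ 519.2 -247.6] [103.  106.9] 76.3
scene tan 590 [ 0.5093 -0.3021  0.1027] [ 0.447 -0.341  0.061] [ 0.58  -0.207  0.131] rect [ 512.5 -266.6] [134.3 110.4] 75.1
scene rolltops 342 [ 0.5154 -0.2627  0.1242] [ 0.471 -0.334  0.118] [ 0.559 -0.192  0.132] rect [ 516.4 -265.5] [138.5  68.1] 75.3
scene cradle 775 [ 0.5423 -0.2173  0.0142] [ 0.381 -0.418  0.005] [ 0.65  -0.101  0.045] rect [ 516.1 -259.6] [316.2 268.6] 89.5
stand 0.93 [214.0, 203.4, 94.6, 80.0] [0.538 0.137 0.051]
stand 0.77 [210.6, 101.6, 51.7, 65.8
[... 1598 characters left out ...]
49.2, 94.7] [0.211 0.278 0.037]
stand 0.77 [248.7, 94.6, 49.0, 125.5] [0.524 0.132 0.036]
stand 0.72 [79.4, 202.1, 64.9, 88.9] [0.333 0.549 0.043]
roll 0.73 [175.4, 169.7, 21.2, 17.9] [0.501 0.361 0.08 ]
roll 0.64 [436.4, 162.5, 31.5, 43.0] [ 0.496 -0.302  0.101]
red_roll 0.63 [398.8, 149.4, 34.1, 46.7] [ 0.523 -0.214  0.099]
keeper_hinge 0.95 [391.9, 239.7, 67.8, 91.0] [ 0.257 -0.253  0.038]
keeper_hinge 0.8 [251.0, 97.1, 48.2, 122.7] [0.526 0.132 0.038]
keeper_hinge 0.73 [77.1, 200.7, 66.8, 91.0] [0.333 0.548 0.043]
catch 0.93 [252.0, 96.8, 49.6, 122.5] [0.524 0.132 0.037]
catch 0.85 [391.0, 236.6, 68.9, 91.0] [ 0.257 -0.251  0.038]
catch 0.76 [193.6, 250.8, 48.0, 93.8] [0.212 0.278 0.037]
```

View pics/crop1.png

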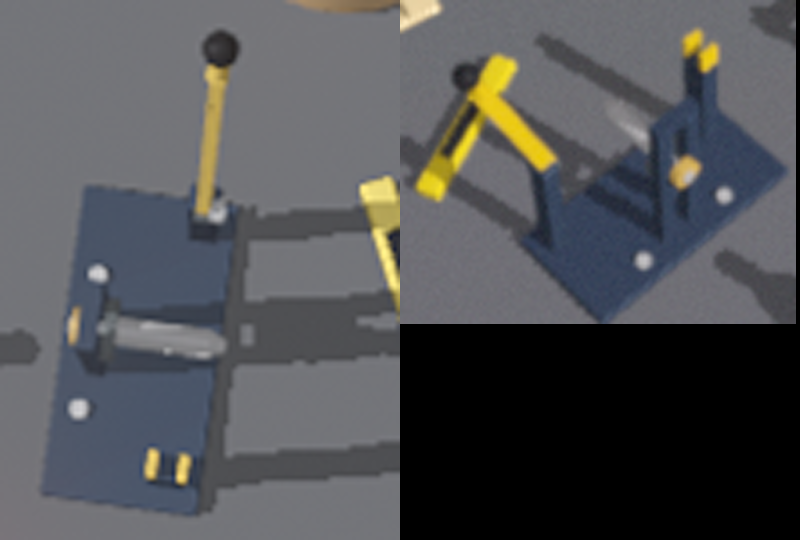

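```bash
cat >> h.py <<'E'
def stand_frame(P,o=(0.5217,0.1478),yaw=-np.radians(7.1)):
    c,s=np.cos(yaw),np.sin(yaw); q=P-np.array([o[0],o[1],0]); return np.stack([q[...,0]*c+q[...,1]*s,-q[...,0]*s+q[...,1]*c,q[...,2]],-1)
E
python3 - <<'E'
from h import *
s=arm.state(); print(R(s['eef_rot']).round(3))
for n in ('scene','top'):
    K,T=cam(n); d=np.load(f'{n}0.npy'); P=cloud(K,T,d); Q=stand_frame(P); ok=d>0
    im=cv2.imread(f'pics/{n}0.png'); hsv=cv2.cvtColor(im,cv2.COLOR_BGR2HSV); h=hsv[...,0].astype(int); sa=hsv[...,1]
    m=ok&(abs(Q[...,0])<.12)&(Q[...,1]>-.1)&(Q[...,1]<.08)&(Q[...,2]>.006)&(Q[...,2]<.015)&(h>95)&(h<130)&(sa>60)
    r=cv2.minAreaRect(P[m][:,:2].astype(np.float32)*1000); print(n,'base',r, Q[m].min(0).round(3),Q[m].max(0).round(3))
    for z0 in np.arange(-.068,.03,.008):
        m=ok&(abs(Q[...,0])<.025)&(Q[...,1]>z0)&(Q[...,1]<z0+.008)&(Q[...,2]>.07)&(Q[...,2]<.2)
        if m.any(): q=Q[m]; print(round(z0,3),m.sum(),'x',q[:,0].min().round(4),q[:,0].max().round(4),'ztop',np.sort(q[:,2])[-3:].round(4),'x@top',q[q[:,2].argmax(),0].round(4))
    m=ok&(abs(Q[...,1]+.043)<.03)&(abs(Q[...,0]-.1)<.05)&(Q[...,2]>.05); q=Q[m]
    print('keeper y',q[:,1].mean().round(4),'x',q[:,0].min().round(3),q[:,0].max().round(3),'zmax',q[:,2].max().round(3), 'knob-ish',q[q[:,2]>q[:,2].max()-.02].mean(0).round(4))
E
```

```text
[[-0.895 -0.     0.446]
 [-0.446  0.    -0.895]
 [-0.    -1.    -0.   ]]
scene base ((521.258544921875, 136.33465576171875), (106.09259796142578, 209.65138244628906), 83.14958190917969) [-0.104 -0.065  0.006] [0.106 0.042 0.015]
-0.068 6 x 0.0001 0.0065 ztop [0.1029 0.1048 0.1055] x@top 0.0001
-0.06 17 x -0.0074 0.0093 ztop [0.1086 0.1091 0.1101] x@top 0.0044
-0.052 13 x -0.0054 0.0114 ztop [0.1084 0.1094 0.1096] x@top 0.0089
-0.044 19 x -0.0048 0.0112 ztop [0.1101 0.1102 0.1119] x@top 0.0082
-0.036 16 x -0.0054 0.0101 ztop [0.1086 0.1086 0.1091] x@top 0.0009
-0.028 14 x -0.0042 0.0091 ztop [0.1096 0.1099 0.1108] x@top 0.0041
-0.02 8 x 0.0011 0.0107 ztop [0.1066 0.1082 0.1084] x@top 0.0035
-0.012 3 x 0.0083 0.0097 ztop [0.1016 0.1057 0.1091] x@top 0.0083
-0.004 6 x -0.0124 0.0202 ztop [0.1085 0.1149 0.1185] x@top -0.0086
0.004 54 x -0.0205 0.0229 ztop [0.1697 0.1718 0.1719] x@top -0.003
0.012 185 x -0.0203 0.0233 ztop [0.1716 0.1719 0.1726] x@top -0.015
0.02 71 x -0.0165 0.024 ztop [0.169  0.1701 0.1714] x@top 0.0097
0.028 7 x -0.005 0.0104 ztop [0.1004 0.1008 0.114 ] x@top 0.0099
ke
[... 463 characters left out ...]
1089 0.1115 0.1138] x@top -0.0058
-0.036 25 x -0.0089 0.0089 ztop [0.112  0.1126 0.1133] x@top 0.0003
-0.028 23 x -0.0075 0.0078 ztop [0.111 0.113 0.114] x@top -0.0005
-0.02 23 x -0.0088 0.0066 ztop [0.1102 0.1117 0.1132] x@top 0.0025
-0.012 24 x -0.0089 0.0081 ztop [0.1109 0.1117 0.114 ] x@top 0.0017
-0.004 47 x -0.0188 0.0189 ztop [0.1207 0.1225 0.1227] x@top -0.0055
0.004 87 x -0.0216 0.0208 ztop [0.1716 0.1717 0.1724] x@top -0.0098
0.012 66 x -0.0216 0.0204 ztop [0.1717 0.1722 0.1732] x@top -0.0016
0.02 17 x -0.0111 0.0114 ztop [0.1132 0.1134 0.1159] x@top 0.0044
0.028 1 x 0.0032 0.0032 ztop [0.1023] x@top 0.0032
keeper y -0.044 x 0.071 0.143 zmax 0.302 knob-ish [ 0.133  -0.0437  0.2962]
```

Request:
servo_tool:
  steps:
    - [0,0,-0.145,0.0445,0.05,0.006,0]
    - [0,0,-0.145,0.0445,0.05,0.006,0]
    - [0,0,-0.145,0.0445,0.05,0.006,0]
    - [0,0,-0.145,0.0445,0.05,0.006,0]
    - [0,0,-0.145,0.0445,0.05,0.006,0]
    - [0,0,0,0,0,0,0]
  newtons: 40

```text
t: 2.65
tcp_pos: [0.4894, -0.3223, 0.2608]
eef_rot: [-0.306, -2.064, 2.069]
force: [-0.6, -0.7, -0.1]
width: 1.002
```

Run:
```python
from h import *
s=arm.state(); print(s['tcp_pos'],R(s['eef_rot']).round(3)[:, 2],s['t'])
K,T=cam('wrist'); im,d=arm.snapshot('wrist'); cv2.imwrite('pics/w1.png',im); np.save('w1.npy',d); P=cloud(K,T,d)
hsv=cv2.cvtColor(im,cv2.COLOR_BGR2HSV); h,sa,v=[hsv[...,i].astype(int) for i in range(3)]
ok=(d>0.02)&(P[...,0]>.4)&(P[...,0]<.62)&(P[...,1]>-.4)&(P[...,1]<-.15)
m=ok&(P[...,2]>.115)&(P[...,2]<.14)
n,lab,st,ce=cv2.connectedComponentsWithStats(m.astype(np.uint8))
for i in range(1,n):
    if st[i,4]>150:
        p=P[lab==i]; print(len(p),p.mean(0).round(4),p.max(0).round(4),cv2.minAreaRect(p[:,:2].astype(np.float32)*1000), np.median(h[lab==i]))
```

```text
[ 0.48936993 -0.32229527  0.26075183] [-0.287 -0.958  0.002] 2.65
3317 [ 0.5027 -0.3133  0.1242] [ 0.539  -0.2864  0.1306] ((499.76983642578125, -312.27899169921875), (36.09754943847656, 72.81388854980469), 74.51667785644531) 27.0
3532 [ 0.5273 -0.2231  0.124 ] [ 0.564  -0.1954  0.1304] ((524.9406127929688, -221.07044982910156), (36.59553527832031, 73.08019256591797), 74.34028625488281) 1.0
```

View pics/w1.png

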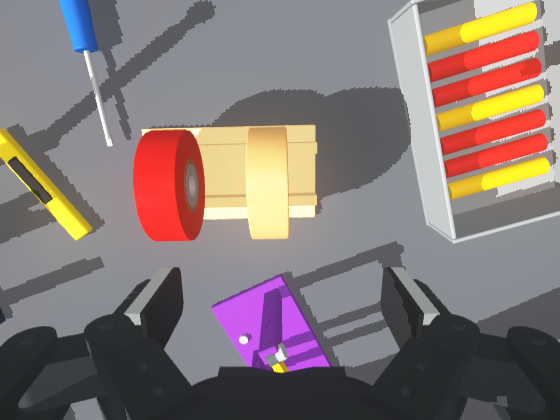

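The wrist picture shows the tan roll standing at (268,182), red to its left, and clear jaw space on both sides. I'll correct the aim and go down.

Request:
servo_tool:
  steps:
    - [0,0,0.02,0.0105,0.01,-0.02,0]
    - [0,0,0,0,0,-0.04,0]
    - [0,0,0,0,0,-0.04,0]
    - [0,0,0,0,0,0,0]

```text
t: 3.2
tcp_pos: [0.4954, -0.3153, 0.1538]
eef_rot: [-0.285, -2.073, 2.077]
force: [-0.3, 1.3, 0.3]
width: 1.005
```

Request:
servo_tool:
  steps:
    - [0,0,0,0.004,0.003,-0.03,0]
    - [0,0,0,0.002,0.001,-0.03,0]
    - [0,0,0,0.002,0.001,-0.008,0]
    - [0,0,0,0,0,0,0]

```text
t: 3.7
tcp_pos: [0.5049, -0.3147, 0.0878]
eef_rot: [-0.294, -2.07, 2.08]
force: [-0.5, 0.0, -0.7]
width: 1.0
```

Request:
servo_tool:
  steps:
    - [0,0,0,-0.003,0.001,0.005,0.3]
    - [0,0,0,0,0,0,0.8]
    - [0,0,0,0,0,0,1]
    - [0,0,0,0,0,0,1]
    - [0,0,0,0,0,0,1]
  newtons: 60

```text
t: 4.32
tcp_pos: [0.5036, -0.3155, 0.0974]
eef_rot: [-0.301, -2.069, 2.086]
force: [0.8, -0.2, -1.6]
width: 0.413
```

Run:
```python
from h import *
s=arm.state(); print(s['tcp_pos'],R(s['eef_rot']).round(4),s['force'],s['width'],s['t'])
```

```text
[ 0.5036273  -0.31551195  0.09741362] [[-0.9617  0.0095 -0.274 ]
 [ 0.2739 -0.0096 -0.9617]
 [-0.0118 -0.9999  0.0067]] [ 0.7726075  -0.24405709 -1.63512357] 0.4125458949183135 4.325
```

Request:
servo_tool:
  steps:
    - [0,0,0,0,0,0.03,1]
    - [0,0,0,0,0,0.04,1]
    - [0,0,0,0,0,0.04,1]
    - [0,0,0,0,0,0.04,1]
    - [0,0,0,0,0,0.01,1]
    - [0,0,0,0,0,0,1]

```text
t: 5.08
tcp_pos: [0.4989, -0.3118, 0.2547]
eef_rot: [-0.288, -2.071, 2.074]
force: [0.4, 0.9, -4.1]
width: 0.413
```

Request:
servo_tool:
  steps:
    - [0,0,0.025,0,0.04,0,1]
    - [0,0,0.025,0,0.055,0,1]
    - [0,0,0.025,0.002,0.055,0,1]
    - [0,0,0.025,0.002,0.055,0,1]
    - [0,0,0.025,0.002,0.055,0,1]
    - [0,0,0.025,0.002,0.04,0,1]
    - [0,0,0,0,0.01,0,1]
    - [0,0,0,0,0,0,1]

```text
t: 6.08
tcp_pos: [0.495, 0.0087, 0.2339]
eef_rot: [-0.1, -2.145, 2.139]
force: [-0.2, -0.0, -2.8]
width: 0.411
```

```bash
cat > w.py <<'E'
from h import *
import sys
k=sys.argv[1]
s=arm.state(); Rt=R(s['eef_rot']); print(s['tcp_pos'],Rt[:,1:].round(4).tolist(),s['force'],s['width'],s['t'])
K,T=cam('wrist'); im,d=arm.snapshot('wrist'); cv2.imwrite(f'pics/w{k}.png',im); np.save(f'w{k}.npy',d); P=cloud(K,T,d)
np.save(f'P{k}.npy',P)
ok=d>.02
# held roll: tool frame
q=(P-s['tcp_pos'])@Rt   # tool coords x,y(fingers),z
hsv=cv2.cvtColor(im,cv2.COLOR_BGR2HSV); h,sa,v=[hsv[...,i].astype(int) for i in range(3)]
m=ok&(abs(q[...,0])<.08)&(abs(q[...,2])<.03)&(q[...,1]>-.06)&(q[...,1]<.06)&(h>8)&(h<32)&(sa>60)
p=q[m]; print('roll pts',len(p),p.min(0).round(4),p.max(0).round(4))
# fit circle radius .055 in (x,y) on rim points
from scipy.optimize import least_squares
f=lambda c,p:np.hypot(p[:,0]-c[0],p[:,1]-c[1])-.055
z0,z1=np.percentile(p[:,2],[3,97]); pp=p[(p[:,2]>z0+.004)&(p[:,2]<z1-.004)]
r=least_squares(f,[0,.024],args=(pp,),loss='soft_l1',f_scale=.001); print('circle centre tool xy',r.x.round(4),'res',np.abs(r.fun).mean(),'z',z0,z1)
c=Rt@np.array([r.x[0],r.x[1],(z0+z1)/2])+s['tcp_pos']; print('roll centre world',c.round(4),'stand',stand_frame(c).round(4))
Q=stand_frame(P)
for z0 in np.arange(-.072,0,.008):
    m=ok&(abs(Q[...,0])<.02)&(Q[...,1]>z0)&(Q[...,1]<z0+.008)&(Q[...,2]>.07)&(Q[...,2]<.125)
    if m.sum()>5:
        g=Q[m]; A=np.c_[g[:,0],g[:,2]]
        rr=least_squares(lambda c:np.hypot(A[:,0]-c[0],A[:,1]-c[1])-.009,[0,.099],loss='soft_l1',f_scale=.001)
        print(round(z0,3),m.sum(),'x',g[:,0].min().round(4),g[:,0].max().round(4),'ztop',np.percentile(g[:,2],95).round(4),'fit',rr.x.round(4))
m=ok&(abs(Q[...,0])<.03)&(Q[...,1]>0)&(Q[...,1]<.03)&(Q[...,2]>.16)&(Q[...,2]<.18)
if m.any(): print('upright top',Q[m].min(0),Q[m].max(0),np.median(Q[m][:,2]))
E
python3 w.py 2
```

```text
[0.49497274 0.00869745 0.23393272] [[-0.0315, -0.125], [0.0048, -0.9922], [-0.9995, -0.0008]] [-0.23190577 -0.0150421  -2.77586833] 0.4112702618056246 6.075
roll pts 20070 [-0.0499 -0.0599 -0.0215] [0.0382 0.0251 0.0216]
circle centre tool xy [0.0053 0.024 ] res 0.0004248706731069143 z -0.018134222535075024 0.01763686256559541
roll centre world [0.489  0.0097 0.2101] stand [-0.0153 -0.1411  0.2101]
-0.072 94 x -0.0054 0.0068 ztop 0.1074 fit [0.0001 0.0967]
-0.064 222 x -0.008 0.0096 ztop 0.1104 fit [0.0003 0.1001]
-0.056 207 x -0.0073 0.0095 ztop 0.1108 fit [0.0006 0.1009]
-0.048 204 x -0.0072 0.0096 ztop 0.1102 fit [0.0006 0.1008]
-0.04 203 x -0.0071 0.0097 ztop 0.1104 fit [0.0005 0.1008]
-0.032 210 x -0.0072 0.0095 ztop 0.1105 fit [0.0005 0.1009]
-0.024 205 x -0.0069 0.0096 ztop 0.1101 fit [0.0006 0.1008]
-0.016 206 x -0.0072 0.0097 ztop 0.1104 fit [0.0006 0.1009]
-0.008 813 x -0.0192 0.02 ztop 0.1195 fit [0.0013 0.1037]
upright top [-0.0206469   0.00535619  0.16000878] [0.021687   0.01979257 0.17124955] 0.16873015878636496
```

View pics/w2.png

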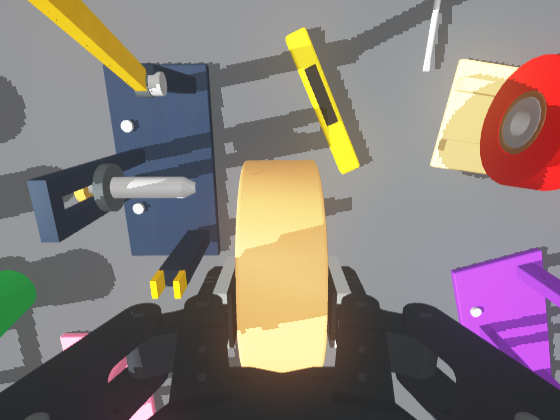

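The wrist picture shows the roll held square at (283,260). The axle ends at (190,187), in front of the flange at (108,187). The cloud puts the axle at stand x≈0.5 mm, z≈0.1005.

Request:
servo_tool:
  steps:
    - [0,0,0,0.01,0.012,-0.02,1]
    - [0,0,0,0.009,0.012,-0.03,1]
    - [0,0,0,0,0,-0.03,1]
    - [0,0,0,0,0,-0.02,1]
    - [0,0,0,0,0,0,1]
    - [0,0,0,0,0,0,1]

```text
t: 6.88
tcp_pos: [0.5155, 0.0237, 0.1301]
eef_rot: [-0.114, -2.135, 2.136]
force: [1.5, -1.4, -2.5]
width: 0.408
```

```bash
python3 w.py 3; python3 -c "
import json"
```

```text
[0.51554066 0.02372855 0.13014399] [[-0.0314, -0.1371], [0.0013, -0.9906], [-0.9995, 0.003]] [ 1.45287526 -1.41379651 -2.50654023] 0.4079628073303386 6.875
roll pts 19877 [-0.05   -0.0598 -0.0206] [0.038  0.0251 0.0215]
circle centre tool xy [0.0053 0.024 ] res 0.0004273159273049455 z -0.017880108553726053 0.01764065494404155
roll centre world [0.5096 0.0246 0.1063] stand [ 0.0032 -0.1238  0.1063]
-0.072 226 x -0.0047 0.0071 ztop 0.1073 fit [-0.0015  0.0971]
-0.064 510 x -0.0074 0.0098 ztop 0.11 fit [1.000e-04 1.002e-01]
-0.056 481 x -0.0071 0.01 ztop 0.1103 fit [0.0004 0.1008]
-0.048 486 x -0.0069 0.0099 ztop 0.1102 fit [0.0004 0.1009]
-0.04 463 x -0.0066 0.0097 ztop 0.1102 fit [0.0004 0.1008]
-0.032 469 x -0.006 0.0099 ztop 0.1103 fit [0.0003 0.1008]
-0.024 483 x -0.0078 0.0099 ztop 0.1103 fit [0.0003 0.1008]
-0.016 485 x -0.0079 0.0098 ztop 0.1102 fit [0.0003 0.1009]
-0.008 2265 x -0.0197 0.02 ztop 0.1194 fit [0.0016 0.1045]
```

Request:
servo_tool:
  steps:
    - [0,0,0.013,-0.0028,0.0003,-0.0057,1]
    - [0,0,0,0,0,0,1]

```text
t: 7.18
tcp_pos: [0.5137, 0.0236, 0.1259]
eef_rot: [-0.103, -2.143, 2.145]
force: [-0.8, -0.4, -3.7]
width: 0.411
```

Request:
servo_tool:
  steps:
    - [0,0,0,0.0006,0.012,-0.0013,1]
    - [0,0,0,0.0015,0.012,0,1]
    - [0,0,0,0.0015,0.012,0,1]
    - [0,0,0,0,0,0,1]

```text
t: 7.68
tcp_pos: [0.5184, 0.0632, 0.1256]
eef_rot: [-0.105, -2.145, 2.146]
force: [0.1, 0.4, -2.7]
width: 0.41
```

```bash
cat > st.py <<'E'
from h import *
s=arm.state(); Rt=R(s['eef_rot']); c=Rt@np.array([.0053,.024,0])+s['tcp_pos']
print(s['t'],s['tcp_pos'].round(4),'roll',stand_frame(c).round(4),'jawyaw err',round(np.degrees(np.arctan2(-Rt[1,2],-Rt[0,2]))-82.9,2),'F',s['force'].round(1))
E
python3 st.py
```

```text
7.675 [0.5184 0.0632 0.1256] roll [ 0.0013 -0.0844  0.1018] jawyaw err 0.05 F [ 0.1  0.4 -2.7]
```

Request:
servo_tool:
  steps:
    - [0,0,0,0.0005,0.01,-0.0012,1]
    - [0,0,0,0.0012,0.01,0,1]
    - [0,0,0,0,0,0,1]

```text
t: 8.05
tcp_pos: [0.5202, 0.0849, 0.1243]
eef_rot: [-0.104, -2.146, 2.147]
force: [-0.6, -0.9, -1.7]
width: 0.409
```

```bash
python3 st.py
```

```text
8.05 [0.5202 0.0849 0.1243] roll [ 0.0003 -0.0627  0.1004] jawyaw err 0.09 F [-0.6 -0.9 -1.7]
```

Request:
servo_tool:
  steps:
    - [0,0,0,0.0012,0.01,0,1]
    - [0,0,0,0.0012,0.01,0,1]
    - [0,0,0,0.0008,0.007,0,1]
    - [0,0,0,0,0,0,1]

```text
t: 8.55
tcp_pos: [0.5236, 0.1131, 0.1244]
eef_rot: [-0.104, -2.144, 2.148]
force: [-0.4, -2.5, 0.3]
width: 0.408
```

```bash
python3 st.py
```

```text
8.55 [0.5236 0.1131 0.1244] roll [ 0.0003 -0.0343  0.1006] jawyaw err 0.09 F [-0.4 -2.5  0.3]
```

Request:
servo_tool:
  steps:
    - [0,0,0,0,0,0,0.5]
    - [0,0,0,0,0,0,0.5]
    - [0,0,0,0,0,0,0.5]
    - [0,0,0,0,0,0.03,0.5]
    - [0,0,0,0,0,0.04,0.5]
    - [0,0,0,0,0,0.04,0.5]
    - [0,0,0,0,0,0,0.5]

```text
t: 9.43
tcp_pos: [0.5251, 0.1133, 0.2394]
eef_rot: [-0.109, -2.148, 2.147]
force: [-1.0, 0.1, 0.3]
width: 0.497
```

```bash
python3 st.py
python3 - <<'E'
from h import *
out=[]
for n in ('scene','top'):
    im,d=arm.snapshot(n); cv2.imwrite(f'pics/{n}1.png',im)
    out.append(im)
a=cv2.resize(out[0][170:300,190:330],(400,372),interpolation=cv2.INTER_CUBIC);b=cv2.resize(out[1][90:230,230:370],(400,400),interpolation=cv2.INTER_CUBIC)
c=np.zeros((400,800,3),np.uint8); c[:372,:400]=a;c[:,400:]=b; cv2.imwrite('pics/c2.png',c)
E
```

```text
9.425 [0.5251 0.1133 0.2394] roll [ 0.0018 -0.0339  0.2155] jawyaw err 0.03 F [-1.   0.1  0.3]
```

View pics/c2.png

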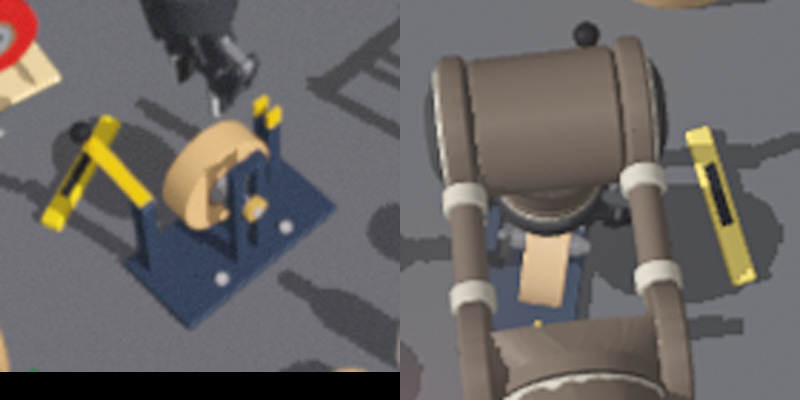

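The picture shows the roll on the axle in front of the upright and the keeper still up. Next I'll push it home with the closed fingers just above the axle.

Request:
servo_tool:
  steps:
    - [0,0,0,-0.003,-0.026,0,1]
    - [0,0,0,-0.004,-0.03,0,1]
    - [0,0,0,0,0,0,1]
    - [0,0,0,0,0,0,1]

```text
t: 10.02
tcp_pos: [0.5107, 0.0567, 0.2285]
eef_rot: [-0.087, -2.138, 2.139]
force: [-0.3, 0.5, 0.1]
width: -0.001
```

```bash
cat > tc.py <<'E'
from h import *
s=arm.state(); print(s['t'],'tcp stand',stand_frame(s['tcp_pos']).round(4),'F',s['force'].round(1),s['width'])
E
python3 tc.py; python3 w.py 4 | head -3
```

```text
10.025 tcp stand [ 0.0003 -0.0918  0.2285] F [-0.3  0.5  0.1] -0.0006329442019246692
[0.51069159 0.05670294 0.2285422 ] [[-0.0417, -0.1224], [0.0019, -0.9925], [-0.9991, 0.0032]] [-0.32190764  0.49185273  0.11854987] -0.0006329442019246692 10.025
roll pts 27 [-0.0133 -0.0507 -0.0239] [-0.0075 -0.0414 -0.0137]
circle centre tool xy [0.    0.024] res nan z -0.023867878577352276 -0.01389049317912275w.py:17: RuntimeWarning: Mean of empty slice.
  r=least_squares(f,[0,.024],args=(pp,),loss='soft_l1',f_scale=.001); print('circle centre tool xy',r.x.round(4),'res',np.abs(r.fun).mean(),'z',z0,z1)
  ret = ret.dtype.type(ret / rcount)
```

Now down to z≈0.121, clear of the axle top (0.110).

Request:
servo_tool:
  steps:
    - [0,0,0,0,0,-0.035,1]
    - [0,0,0,0,0,-0.035,1]
    - [0,0,0,0,0,-0.022,1]
    - [0,0,0,0,0,0,1]

```text
t: 10.58
tcp_pos: [0.5109, 0.0602, 0.1336]
eef_rot: [-0.083, -2.141, 2.14]
force: [0.3, -0.6, -0.1]
width: -0.002
```

```bash
python3 tc.py
python3 - <<'E'
from h import *
K,T=cam('wrist'); im,d=arm.snapshot('wrist'); Q=stand_frame(cloud(K,T,d))
m=(d>.02)&(abs(Q[...,0])<.05)&(Q[...,1]>-.07)&(Q[...,1]<0)&(Q[...,2]>.13)&(Q[...,2]<.17)
print(m.sum(),np.percentile(Q[m],[2,50,98],axis=0).round(4))
E
```

```text
10.575 tcp stand [ 1.000e-04 -8.820e-02  1.336e-01] F [ 0.3 -0.6 -0.1] -0.0015147524004152217
13331 [[-0.0135 -0.0522  0.1311]
 [ 0.0194 -0.0352  0.1488]
 [ 0.0443 -0.0175  0.1541]]
```

Request:
servo_tool:
  steps:
    - [0,0,0,0,0,-0.012,1]
    - [0,0,0,0,0,0,1]
    - [0,0,0,0.001,0.01,0,1]
    - [0,0,0,0.001,0.01,0,1]
    - [0,0,0,0,0,0,1]

```text
t: 11.25
tcp_pos: [0.5172, 0.0824, 0.1256]
eef_rot: [-0.092, -2.147, 2.144]
force: [0.4, -0.6, -0.3]
width: 0.001
```

```bash
python3 tc.py
```

```text
11.25 tcp stand [ 0.0036 -0.0654  0.1256] F [ 0.4 -0.6 -0.3] 0.0009114836126007558
```

Request:
servo_tool:
  steps:
    - [0,0,0,0.0005,0.004,0,1]
    - [0,0,0,0.0005,0.004,0,1]
    - [0,0,0,0,0,0,1]

```text
t: 11.62
tcp_pos: [0.5184, 0.0902, 0.1261]
eef_rot: [-0.092, -2.146, 2.146]
force: [0.3, -0.2, -0.1]
width: -0.001
```

```bash
python3 tc.py
```

```text
11.625 tcp stand [ 0.0039 -0.0576  0.1261] F [ 0.3 -0.2 -0.1] -0.0007092186818736396
```

Continue, watching the force.

Request:
servo_tool:
  steps:
    - [0,0,0,0.0,0.004,-0.002,1]
    - [0,0,0,0.0,0.004,-0.002,1]
    - [0,0,0,0,0,0,1]

```text
t: 12.0
tcp_pos: [0.5191, 0.0969, 0.1227]
eef_rot: [-0.093, -2.144, 2.15]
force: [-1.0, -4.1, 2.5]
width: -0.003
```

```bash
python3 tc.py;  python3 - <<'E'
from h import *
K,T=cam('wrist'); im,d=arm.snapshot('wrist'); Q=stand_frame(cloud(K,T,d))
m=(d>.02)&(abs(Q[...,0])<.05)&(Q[...,1]>-.07)&(Q[...,1]<0.005)&(Q[...,2]>.13)&(Q[...,2]<.17)
print(m.sum(),np.percentile(Q[m],[2,50,98],axis=0).round(4))
E
```

```text
12.0 tcp stand [ 0.0037 -0.0508  0.1227] F [-1.  -4.1  2.5] -0.0026473667848837985
14826 [[-0.0003 -0.0617  0.1311]
 [ 0.0196 -0.0252  0.1479]
 [ 0.0444 -0.0021  0.169 ]]
```

Request:
servo_tool:
  steps:
    - [0,0,0,0.0005,0.004,0,1]
    - [0,0,0,0.0005,0.004,0,1]
    - [0,0,0,0,0,0,1]

```text
t: 12.42
tcp_pos: [0.5195, 0.0973, 0.1242]
eef_rot: [-0.085, -2.128, 2.169]
force: [-0.2, -0.6, -0.4]
width: -0.001
```

```bash
python3 tc.py;  python3 - <<'E'
from h import *
K,T=cam('wrist'); im,d=arm.snapshot('wrist'); Q=stand_frame(cloud(K,T,d))
m=(d>.02)&(Q[...,0]<.05)&(Q[...,0]>.015)&(Q[...,1]>-.07)&(Q[...,1]<0.005)&(Q[...,2]>.13)&(Q[...,2]<.17)
print(m.sum(),np.percentile(Q[m],[2,50,98],axis=0).round(4))
E
```

```text
12.425 tcp stand [ 0.0041 -0.0504  0.1242] F [-0.2 -0.6 -0.4] -0.0010476662810537023
10601 [[ 0.0156 -0.0552  0.1309]
 [ 0.0274 -0.0228  0.1457]
 [ 0.0452 -0.0013  0.1682]]
```

Run:
```python
from h import *
s=arm.state(); print(R(s['eef_rot'])[:,1:].round(3).tolist())
K,T=cam('wrist'); im,d=arm.snapshot('wrist'); Q=stand_frame(cloud(K,T,d)); cv2.imwrite('pics/w5.png',im)
hsv=cv2.cvtColor(im,cv2.COLOR_BGR2HSV); h,sa,v=[hsv[...,i].astype(int) for i in range(3)]
m=(d>.02)&(h>8)&(h<32)&(sa>60)&(abs(Q[...,0])<.06)&(abs(Q[...,1]+.03)<.05)&(Q[...,2]>.1)&(Q[...,2]<.17)
q=Q[m]
for a in (.01,.02,.03,.04):
    g=q[(q[:,0]>a)&(q[:,0]<a+.01)]; print(a,len(g),np.percentile(g,[1,50,99],axis=0).round(4).tolist())
```

```text
[[-0.033, -0.111], [-0.017, -0.994], [-0.999, 0.021]]
0.01 2538 [[0.0102, -0.0506, 0.1197], [0.0155, -0.032, 0.1514], [0.0198, 0.0067, 0.1697]]
0.02 2240 [[0.0201, -0.0374, 0.106], [0.026, -0.0156, 0.1475], [0.0299, 0.0062, 0.1509]]
0.03 3048 [[0.0301, -0.0373, 0.1082], [0.035, -0.0199, 0.1414], [0.0399, -0.0011, 0.1464]]
0.04 2900 [[0.0401, -0.0373, 0.1064], [0.045, -0.0198, 0.1309], [0.0499, -0.0012, 0.1379]]
```

View pics/w5.png

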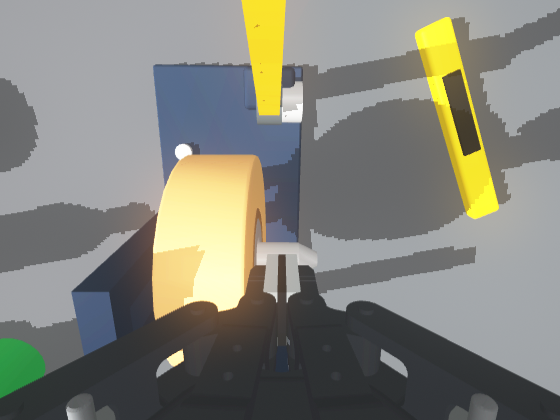

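The wrist picture shows the roll at (210,240) seated against the flange. Its measured span is y -37.3 to -1.2 mm, so it is home, and the keeper is still up. Now back off and go for the knob.

Request:
servo_tool:
  steps:
    - [0,0,0,-0.0025,-0.02,0,1]
    - [0,0,0,-0.001,-0.008,0.02,1]
    - [0.017,-0.033,-0.012,0,0,0.05,1]
    - [0,0,0,0,0,0.05,1]
    - [0,0,0,0,0,0.05,1]
    - [0,0,0,0,0,0.035,0.4]
    - [0,0,0,0.03,0.002,0.01,0.4]
    - [0,0,0,0.045,0.004,0,0.4]
    - [0,0,0,0.045,0.004,0,0.4]
    - [0,0,0,0,0,0,0.4]

```text
t: 13.78
tcp_pos: [0.6344, 0.0804, 0.3416]
eef_rot: [-0.133, -2.175, 2.134]
force: [-0.4, -0.3, -1.0]
width: 0.602
```

```bash
python3 tc.py
python3 - <<'E'
from h import *
s=arm.state(); print(R(s['eef_rot'])[:,1:].round(3).tolist())
K,T=cam('wrist'); im,d=arm.snapshot('wrist'); P=cloud(K,T,d);Q=stand_frame(P); cv2.imwrite('pics/w6.png',im)
hsv=cv2.cvtColor(im,cv2.COLOR_BGR2HSV); h,sa,v=[hsv[...,i].astype(int) for i in range(3)]
m=(d>.02)&(h>15)&(h<35)&(sa>120)&(abs(Q[...,1]+.043)<.03)&(Q[...,0]>.06)&(Q[...,2]>.12)
q=Q[m]; print('bar',len(q),np.percentile(q,[1,50,99],axis=0).round(4).tolist())
m=(d>.02)&(v<70)&(abs(Q[...,1]+.043)<.03)&(Q[...,0]>.1)&(Q[...,0]<.17)&(Q[...,2]>.265)&(Q[...,2]<.31)
q=Q[m]; print('knob',len(q),np.percentile(q,[1,50,99],axis=0).round(4).tolist() if len(q) else '')
m=(d>.02)&(h>8)&(h<32)&(sa>60)&(abs(Q[...,0])<.06)&(abs(Q[...,1]+.03)<.05)&(Q[...,2]>.1)&(Q[...,2]<.16)
q=Q[m]; print('roll',len(q),np.percentile(q,[1,50,99],axis=0).round(4).tolist() if len(q) else '')
E
```

```text
13.775 tcp stand [ 0.1201 -0.0529  0.3416] F [-0.4 -0.3 -1. ] 0.6019805280178436
[[-0.002, -0.126], [0.019, -0.992], [-1.0, -0.019]]Traceback (most recent call last):
  File "<stdin>", line 6, in <module>
    return _quantile_unchecked(
        a, q, axis, out, overwrite_input, method, keepdims, weights)
    return _ureduce(a,
                    func=_quantile_ureduce_func,
    ...<5 lines>...
                    overwrite_input=overwrite_input,
                    method=method)
    r = func(a, **kwargs)
    result = _quantile(arr,
                       quantiles=q,
    ...<2 lines>...
                       out=out,
                       weights=wgt)
    slices_having_nans = np.isnan(arr[-1, ...])
                                  ~~~^^^^^^^^^
IndexError: index -1 is out of bounds for axis 0 with size 0
```

View pics/w6.png

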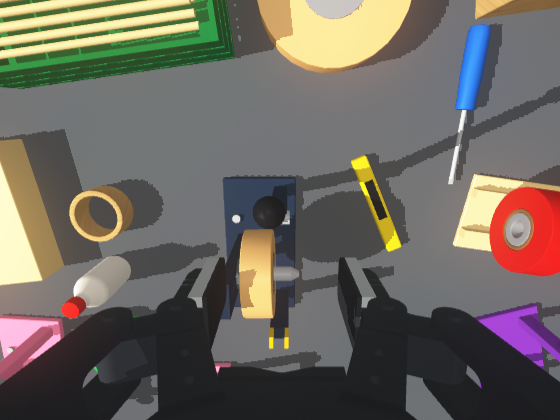

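The picture shows the knob at (268,212) with the bar hidden behind it, just ahead of the open fingers. The roll is home at (258,272).

Run:
```python
from h import *
K,T=cam('wrist'); im,d=arm.snapshot('wrist'); Q=stand_frame(cloud(K,T,d))
print(d[212,268],Q[212,268].round(4))
m=np.zeros(d.shape,bool); m[190:235,248:290]=1; m&=(d>.02)&(d<d[212,268]+.03); q=Q[m]
from scipy.optimize import least_squares
r=least_squares(lambda c:np.linalg.norm(q-c,axis=1)-.01,q.mean(0)-[0,0,.008],loss='soft_l1',f_scale=.001); print('knob stand',len(q),r.x.round(4),np.hypot(r.x[0]-.08,r.x[2]-.12))
```

```text
0.19233055 [ 0.1365 -0.0445  0.3006]
knob stand 852 [ 0.1352 -0.044   0.2904] 0.17909228235520483
```

Request:
servo_tool:
  steps:
    - [0,0,0,0.011,0.0077,0,0.4]
    - [0,0,0,0,0,-0.02,0.4]
    - [0,0,0,0,0,-0.025,0.4]
    - [0,0,0,0,0,-0.015,0.4]
    - [0,0,0,0,0,0,0.4]

```text
t: 14.5
tcp_pos: [0.6395, 0.0888, 0.2782]
eef_rot: [-0.128, -2.174, 2.132]
force: [0.3, -0.1, -0.0]
width: 0.598
```

```bash
python3 tc.py
```

```text
14.5 tcp stand [ 0.1242 -0.0439  0.2782] F [ 0.3 -0.1 -0. ] 0.5976149153266147
```

Request:
servo_tool:
  steps:
    - [0,0,0,0.005,-0.0005,0,0.4]
    - [0,0,0,0,0,0,0.8]
    - [0,0,0,0,0,0,1]
    - [0,0,0,0,0,0,1]
  newtons: 40

```text
t: 15.0
tcp_pos: [0.6459, 0.0878, 0.2804]
eef_rot: [-0.132, -2.175, 2.135]
force: [0.0, 0.8, -2.4]
width: 0.204
```

```bash
python3 tc.py
```

```text
15.0 tcp stand [ 0.1307 -0.0442  0.2804] F [ 0.   0.8 -2.4] 0.20408829831755476
```

```bash
cat > arc.py <<'E'
from h import *
import sys
s=arm.state(); q=stand_frame(s['tcp_pos'])-[-.0045,0,-.010]
th=np.arctan2(q[2]-.12,.08-q[0]); print(s['t'],'theta',th.round(3),'r',np.hypot(q[2]-.12,.08-q[0]).round(4),'y',q[1].round(4),'F',s['force'].round(1),'w',s['width'].round(3))
ts=th-np.arange(1,9)*float(sys.argv[1]); p=q
for t in ts:
    n=np.array([.08-.178*np.cos(t),-.0440,.12+.178*np.sin(t)]); e=n-p; p=n
    print(round(t,2),np.round([.9923*e[0]+.1236*e[1],-.1236*e[0]+.9923*e[1],e[2]],4).tolist())
E
python3 arc.py .12
```

```text
Traceback (most recent call last):
  File "arc.py", line 4, in <module>
    th=np.arctan2(q[2]-.12,.08-q[0]); print(s['t'],'theta',th.round(3),'r',np.hypot(q[2]-.12,.08-q[0]).round(4),'y',q[1].round(4),'F',s['force'].round(1),'w',s['width'].round(3))
                                                                                                                                                              ^^^^^^^^^^^^^^^^
AttributeError: 'float' object has no attribute 'round'
```

```bash
sed -i "s/s\['width'\].round(3)/s['width']/" arc.py; python3 arc.py .12
```

```text
15.0 theta 1.884 r 0.1791 y -0.0442 F [ 0.   0.8 -2.4] w 0.20408829831755476
1.76 [-0.0208, 0.0028, 0.0043]
1.64 [-0.021, 0.0026, 0.0028]
1.52 [-0.0212, 0.0026, 0.0003]
1.4 [-0.0211, 0.0026, -0.0023]
1.28 [-0.0206, 0.0026, -0.0048]
1.16 [-0.0199, 0.0025, -0.0073]
1.04 [-0.0189, 0.0024, -0.0096]
0.92 [-0.0176, 0.0022, -0.0118]
```

Request:
servo_tool:
  steps:
    - [0,0,0,-0.021,0.0027,0.0043,1]
    - [0,0,0,-0.021,0.0026,0.0028,1]
    - [0,0,0,-0.021,0.0026,0.0003,1]
    - [0,0,0,-0.021,0.0026,-0.0023,1]

```text
t: 15.5
tcp_pos: [0.5645, 0.098, 0.2867]
eef_rot: [-0.146, -2.18, 2.138]
force: [1.9, 1.7, -4.7]
width: 0.189
```

```bash
python3 arc.py .12
```

```text
15.5 theta 1.42 r 0.1787 y -0.0441 F [ 1.9  1.7 -4.7] w 0.18896825322881822
1.3 [-0.0206, 0.0027, -0.0052]
1.18 [-0.02, 0.0025, -0.0069]
1.06 [-0.0191, 0.0024, -0.0093]
0.94 [-0.0178, 0.0022, -0.0115]
0.82 [-0.0163, 0.002, -0.0136]
0.7 [-0.0146, 0.0018, -0.0155]
0.58 [-0.0127, 0.0016, -0.0171]
0.46 [-0.0105, 0.0013, -0.0185]
```

Request:
servo_tool:
  steps:
    - [0,0,0,-0.0205,0.0027,-0.0055,1]
    - [0,0,0,-0.02,0.0025,-0.0075,1]
    - [0,0,0,-0.019,0.0024,-0.01,1]
    - [0,0,0,-0.018,0.0022,-0.012,1]
    - [0,0,0,-0.016,0.002,-0.014,1]

```text
t: 16.12
tcp_pos: [0.4702, 0.111, 0.241]
eef_rot: [-0.157, -2.188, 2.139]
force: [-0.2, 0.8, -0.2]
width: 0.0
```

```bash
python3 arc.py .12
```

```text
16.125 theta 0.821 r 0.179 y -0.0428 F [-0.2  0.8 -0.2] w 9.184328626947234e-06
0.7 [-0.0141, 0.0006, -0.0162]
0.58 [-0.0127, 0.0016, -0.0171]
0.46 [-0.0105, 0.0013, -0.0185]
0.34 [-0.0083, 0.001, -0.0197]
0.22 [-0.0059, 0.0007, -0.0205]
0.1 [-0.0034, 0.0004, -0.0211]
-0.02 [-0.0009, 0.0001, -0.0213]
-0.14 [0.0017, -0.0002, -0.0213]
```

The knob slipped out of the pads, so I'll find the bar before pushing on it.

```bash
cat > bar.py <<'E'
from h import *
import sys
for n in ('scene','wrist'):
    K,T=cam(n); im,d=arm.snapshot(n); Q=stand_frame(cloud(K,T,d)); cv2.imwrite(f'pics/{n}_{sys.argv[1]}.png',im)
    hsv=cv2.cvtColor(im,cv2.COLOR_BGR2HSV); h,sa,v=[hsv[...,i].astype(int) for i in range(3)]
    m=(d>.02)&(h>20)&(h<35)&(sa>130)&(abs(Q[...,1]+.043)<.012)&(Q[...,0]>-.12)&(Q[...,0]<.15)&(Q[...,2]>.125)&(Q[...,2]<.31)
    q=Q[m]; r=np.hypot(q[:,0]-.08,q[:,2]-.12); q=q[(r>.04)&(r<.18)]
    if len(q): a=np.arctan2(q[:,2]-.12,.08-q[:,0]); print(n,len(q),np.percentile(a,[5,25,50,75,95]).round(3),np.percentile(q,[2,98],axis=0).round(3).tolist())
E
python3 bar.py a
```

```text
scene 207 [0.054 1.446 1.493 1.526 1.593] [[-0.085, -0.052, 0.127], [0.082, -0.034, 0.289]]
wrist 811 [0.057 0.811 1.391 1.408 1.414] [[-0.084, -0.054, 0.127], [0.069, -0.033, 0.249]]
```

Run:
```python
import cv2,numpy as np
a=cv2.imread('pics/scene_a.png')[150:300,180:330]; b=cv2.imread('pics/wrist_a.png')
c=np.zeros((400,800,3),np.uint8); c[:,:400]=cv2.resize(a,(400,400),interpolation=cv2.INTER_CUBIC); c[:300,400:]=cv2.resize(b,(400,300)); cv2.imwrite('pics/c3.png',c)
```

```text
(no output)
```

View pics/c3.png

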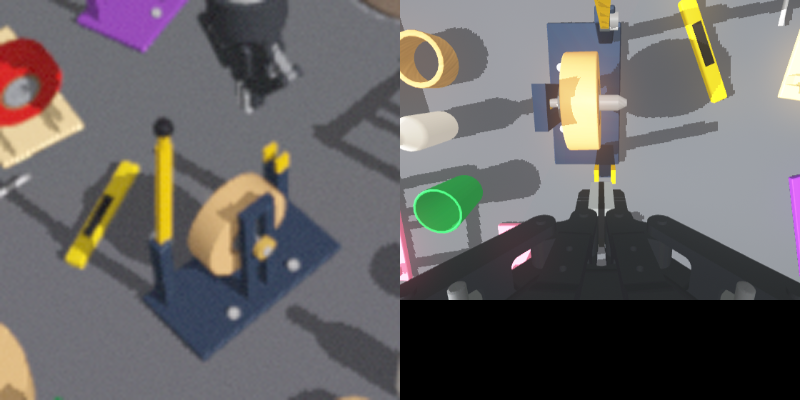

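Left half: the bar stands almost upright, knob at (163,127), roll home. I'll go over the knob with closed fingers and push it down from the far side.

Request:
servo_tool:
  steps:
    - [0,0,0,0,0,0.05,1]
    - [0,0,0,0,0,0.05,1]
    - [0,0,0,0,0,0.01,1]
    - [0,0,0,0.035,-0.0045,0,1]
    - [0,0,0,0.045,-0.0055,0,1]
    - [0,0,0,0.045,-0.0055,0,1]
    - [0,0,0,0.035,-0.0045,0,1]
    - [0,0,0,0,0,0,1]

```text
t: 17.23
tcp_pos: [0.636, 0.09, 0.3536]
eef_rot: [-0.157, -2.189, 2.138]
force: [-0.4, -0.1, -0.3]
width: -0.001
```

```bash
python3 tc.py; python3 -c "
from h import *
print(R(arm.state()['eef_rot'])[:,1:].round(3).tolist())"
```

```text
17.225 tcp stand [ 0.1205 -0.0433  0.3536] F [-0.4 -0.1 -0.3] -0.0011252024912741727
[[0.019, -0.126], [0.022, -0.992], [-1.0, -0.024]]
```

Request:
servo_tool:
  steps:
    - [-0.02,0.019,0,0,0,-0.03,1]
    - [0,0,0,0,0,-0.035,1]
    - [0,0,0,-0.01,0.0012,-0.005,1]
    - [0,0,0,0,0,0,1]

```text
t: 17.73
tcp_pos: [0.6211, 0.0918, 0.2767]
eef_rot: [-0.126, -2.152, 2.153]
force: [0.8, -0.3, 0.3]
width: -0.002
```

```bash
cat > pa.py <<'E'
from h import *
import sys
s=arm.state(); q=stand_frame(s['tcp_pos']); print(s['t'],q.round(4),'F',s['force'].round(1))
p=q
for t in np.arange(float(sys.argv[1]),.1,-.12):
    n=np.array([.08-.165*np.cos(t)+.007*np.sin(t)+.011,-.0435,.12+.165*np.sin(t)+.007*np.cos(t)]); e=n-p; p=n
    print(round(t,2),n.round(3),np.round([.9923*e[0]+.1236*e[1],-.1236*e[0]+.9923*e[1],e[2]],4).tolist())
E
python3 pa.py 1.42
```

```text
17.725 [ 0.1055 -0.0433  0.2767] F [ 0.8 -0.3  0.3]
1.42 [ 0.073 -0.044  0.284] [-0.0322, 0.0038, 0.0075]
1.3 [ 0.054 -0.044  0.281] [-0.0194, 0.0024, -0.0033]
1.18 [ 0.035 -0.044  0.275] [-0.0188, 0.0023, -0.0056]
1.06 [ 0.016 -0.044  0.267] [-0.018, 0.0022, -0.0079]
0.94 [-0.001 -0.044  0.257] [-0.017, 0.0021, -0.01]
0.82 [-0.016 -0.044  0.245] [-0.0157, 0.002, -0.012]
0.7 [-0.031 -0.044  0.232] [-0.0141, 0.0018, -0.0138]
0.58 [-0.043 -0.044  0.216] [-0.0124, 0.0015, -0.0154]
0.46 [-0.054 -0.044  0.2  ] [-0.0105, 0.0013, -0.0168]
0.34 [-0.062 -0.044  0.182] [-0.0084, 0.001, -0.0179]
0.22 [-0.068 -0.044  0.163] [-0.0062, 0.0008, -0.0188]
```

Request:
servo_tool:
  steps:
    - [0,0,0,-0.016,0.002,0.003,1]
    - [0,0,0,-0.016,0.002,0.003,1]
    - [0,0,0,-0.019,0.0024,-0.003,1]
    - [0,0,0,-0.019,0.0023,-0.0055,1]
    - [0,0,0,-0.018,0.0022,-0.008,1]

```text
t: 18.35
tcp_pos: [0.5332, 0.1036, 0.2732]
eef_rot: [-0.143, -2.161, 2.159]
force: [1.6, -0.6, -0.4]
width: 0.004
```

```bash
python3 pa.py 0.94; python3 bar.py b
```

```text
18.35 [ 0.0169 -0.0424  0.2732] F [ 1.6 -0.6 -0.4]
0.94 [-0.001 -0.044  0.257] [-0.0176, 0.0011, -0.0158]
0.82 [-0.016 -0.044  0.245] [-0.0157, 0.002, -0.012]
0.7 [-0.031 -0.044  0.232] [-0.0141, 0.0018, -0.0138]
0.58 [-0.043 -0.044  0.216] [-0.0124, 0.0015, -0.0154]
0.46 [-0.054 -0.044  0.2  ] [-0.0105, 0.0013, -0.0168]
0.34 [-0.062 -0.044  0.182] [-0.0084, 0.001, -0.0179]
0.22 [-0.068 -0.044  0.163] [-0.0062, 0.0008, -0.0188]
scene 224 [0.049 1.061 1.118 1.158 1.232] [[-0.083, -0.052, 0.127], [0.066, -0.033, 0.263]]
wrist 1474 [1.113 1.12  1.134 1.16  1.224] [[0.016, -0.048, 0.162], [0.066, -0.04, 0.251]]
```

Working: the bar is at about 1.07 and following. Continue.

Request:
servo_tool:
  steps:
    - [0,0,0,-0.0175,0.0015,-0.015,1]
    - [0,0,0,-0.0157,0.0018,-0.012,1]
    - [0,0,0,-0.014,0.0018,-0.014,1]
    - [0,0,0,-0.0124,0.0015,-0.0155,1]
    - [0,0,0,-0.0105,0.0013,-0.017,1]

```text
t: 19.08
tcp_pos: [0.4674, 0.1122, 0.206]
eef_rot: [-0.16, -2.171, 2.164]
force: [0.1, -0.2, -0.1]
width: -0.001
```

```bash
python3 pa.py 0.34; python3 bar.py c
```

```text
19.075 [-0.0495 -0.042   0.206 ] F [ 0.1 -0.2 -0.1]
0.34 [-0.062 -0.044  0.182] [-0.0128, 0.0001, -0.0244]
0.22 [-0.068 -0.044  0.163] [-0.0062, 0.0008, -0.0188]
0.1 [-0.072 -0.044  0.143] [-0.004, 0.0005, -0.0194]
scene 213 [0.049 0.502 0.569 0.617 0.679] [[-0.083, -0.052, 0.126], [0.046, -0.033, 0.197]]
wrist 3150 [0.549 0.561 0.578 0.612 0.674] [[-0.072, -0.051, 0.13], [0.047, -0.04, 0.197]]
```

Request:
servo_tool:
  steps:
    - [0,0,0,-0.0128,0.0003,-0.0244,1]
    - [0,0,0,0,0,0,1]
    - [0,0,0,0,0,0.035,1]
    - [0,0,0,-0.022,0.002,0.01,1]
    - [0,0,0,-0.02,0.002,0,1]
    - [0,0,0,0,0,0,1]

```text
t: 19.92
tcp_pos: [0.4213, 0.1173, 0.2371]
eef_rot: [-0.179, -2.182, 2.168]
force: [0.3, -0.3, 0.4]
width: -0.001
```

```bash
python3 tc.py; python3 bar.py d; python3 -c "
from h import *
print(R(arm.state()['eef_rot'])[:,1:].round(3).tolist())"
```

```text
19.925 tcp stand [-0.0958 -0.0427  0.2371] F [ 0.3 -0.3  0.4] -0.0007678953192288876
scene 229 [0.048 0.311 0.356 0.389 0.469] [[-0.083, -0.052, 0.127], [0.041, -0.034, 0.176]]
wrist 2841 [0.064 0.353 0.375 0.409 0.482] [[-0.084, -0.053, 0.13], [0.042, -0.034, 0.177]]
[[0.04, -0.125], [0.004, -0.992], [-0.999, -0.009]]
```

Request:
servo_tool:
  steps:
    - [0,0.04,0,-0.01,0.0012,-0.01,1]
    - [0,0,0,0,0,-0.02,1]
    - [0,0,0,0,0,-0.02,1]
    - [0,0,0,0,0,-0.02,1]
    - [0,0,0,0,0,-0.015,1]
    - [0,0,0,0,0,0,1]

```text
t: 20.78
tcp_pos: [0.4126, 0.118, 0.1466]
eef_rot: [-0.126, -2.154, 2.148]
force: [-0.1, -0.8, 0.4]
width: 0.0
```

```bash
python3 tc.py
```

```text
20.775 tcp stand [-0.1045 -0.043   0.1466] F [-0.1 -0.8  0.4] 0.00025365616232834407
```

Request:
servo_tool:
  steps:
    - [0,0,0,0,0,-0.008,1]
    - [0,0,0,0,0,-0.006,1]
    - [0,0,0,0,0,-0.004,1]
    - [0,0,0,0,0,0,1]

```text
t: 21.28
tcp_pos: [0.4144, 0.1183, 0.1298]
eef_rot: [-0.128, -2.155, 2.148]
force: [-2.7, -0.9, 2.9]
width: 0.003
```

```bash
python3 tc.py; python3 bar.py e
```

```text
21.275 tcp stand [-0.1029 -0.0425  0.1298] F [-2.7 -0.9  2.9] 0.0031574646894430175
scene 64 [0.036 0.044 0.055 0.068 0.19 ] [[-0.09, -0.053, 0.125], [0.036, -0.032, 0.135]]
wrist 5482 [0.039 0.058 0.068 0.087 0.111] [[-0.087, -0.054, 0.126], [0.008, -0.034, 0.131]]
```

Request:
servo_tool:
  steps:
    - [0,0,0,0,0,-0.003,1]
    - [0,0,0,0,0,-0.003,1]
    - [0,0,0,0,0,0,1]

```text
t: 21.75
tcp_pos: [0.4147, 0.1184, 0.13]
eef_rot: [-0.125, -2.154, 2.149]
force: [1.0, 0.1, -0.2]
width: -0.001
```

Request:
servo_tool:
  steps:
    - [0,0,0,0,0,0.02,1]
    - [0,0,0,0,0,0.05,1]
    - [0,0,0,0,0,0.05,1]
    - [0,0,0,-0.03,0,0.05,1]
    - [0,0,0,-0.05,0,0.04,1]
    - [0,0,0,-0.05,0,0,1]
    - [0,0,0,0,0,0,1]

```text
t: 22.62
tcp_pos: [0.2839, 0.1186, 0.346]
eef_rot: [-0.137, -2.162, 2.149]
force: [0.5, 0.3, 0.2]
width: -0.004
```

```bash
python3 tc.py; python3 bar.py f
python3 - <<'E'
from h import *
for n in ('wrist','scene','top'):
    K,T=cam(n); im,d=arm.snapshot(n); Q=stand_frame(cloud(K,T,d)); cv2.imwrite(f'pics/{n}_z.png',im)
    hsv=cv2.cvtColor(im,cv2.COLOR_BGR2HSV); h,sa,v=[hsv[...,i].astype(int) for i in range(3)]
    m=(d>.02)&(h>8)&(h<21)&(sa>50)&(abs(Q[...,0])<.05)&(Q[...,1]>-.07)&(Q[...,1]<.01)&(Q[...,2]>.135)&(Q[...,2]<.16)
    q=Q[m]
    if len(q): print(n,'roll',len(q),np.percentile(q,[2,50,98],axis=0).round(4).tolist())
    m=(d>.02)&(v<60)&(abs(Q[...,1]+.043)<.015)&(abs(Q[...,0]+.098)<.012)&(Q[...,2]>.1)&(Q[...,2]<.2)
    q=Q[m]
    if len(q): print(n,'knob',len(q),np.percentile(q,[2,50,98],axis=0).round(4).tolist())
a=cv2.imread('pics/scene_z.png')[150:300,180:330]; b=cv2.imread('pics/top_z.png')
c=np.zeros((400,800,3),np.uint8); c[:,:400]=cv2.resize(a,(400,400),interpolation=cv2.INTER_CUBIC); c[:300,400:]=cv2.resize(b,(400,300)); cv2.imwrite('pics/c4.png',c)
E
```

```text
22.625 tcp stand [-0.2324 -0.0584  0.346 ] F [0.5 0.3 0.2] -0.004251300384071391
scene 64 [0.034 0.044 0.053 0.071 0.138] [[-0.09, -0.054, 0.125], [0.038, -0.032, 0.134]]
wrist 563 [0.034 0.044 0.056 0.063 0.069] [[-0.089, -0.054, 0.125], [-0.054, -0.033, 0.131]]
wrist knob 44 [[-0.1068, -0.0534, 0.1219], [-0.1031, -0.0504, 0.1258], [-0.0984, -0.0441, 0.1286]]
scene roll 308 [[-0.0355, -0.0353, 0.1361], [0.0112, -0.018, 0.1485], [0.0397, -0.0001, 0.1554]]
scene knob 8 [[-0.1016, -0.0475, 0.1246], [-0.0967, -0.0424, 0.1296], [-0.094, -0.0367, 0.1317]]
top roll 494 [[-0.039, -0.0364, 0.1358], [-0.0021, -0.0195, 0.1484], [0.0384, -0.0026, 0.1556]]
top knob 31 [[-0.1069, -0.0535, 0.1199], [-0.1002, -0.0467, 0.1272], [-0.0946, -0.0382, 0.1343]]
```

View pics/c4.png

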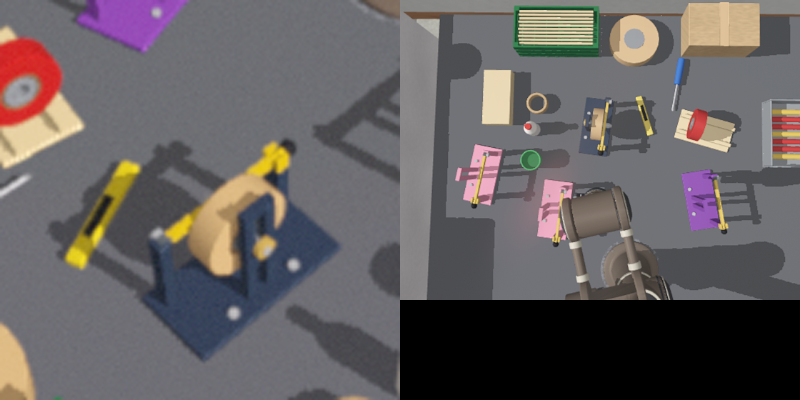

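The bar lies across in the catch, knob top at about 0.130, so the joint is near 0. The roll is home at y≈-0.018 to -0.0195, and the red roll and bystanders are in place.

```bash
python3 -c "
from workcell import arm
print(arm.job_done())"
```

```text
the job is handed in; nothing more can be done
None
```

The tan roll is on the axle against the flange and the keeper bar is down in its catch. I handed the job in at about 22.6 s of the 72 s. `arm.job_done()` gives no verdict, so this rests on my own last checks.

**What I did:** I gripped the tan roll across its faces and threaded it on by camera measurement; forces stayed at a few newtons. I then released it and pushed it home with the closed fingers. My first try at swinging the keeper, by gripping its knob, slipped at about 1.45 rad. I then pushed the bar down with closed fingers until the catch stopped it.

**Last checks:**
- **Roll:** its centre is at y ≈ -18 to -19.5 mm in the stand's frame, inside the allowed -23.5 to -13 mm.
- **Keeper:** the knob's top is at about 130 mm, which matches the bar lying level. My colour-based angle reading of 0.053–0.056 rad sits just above the 0.05 limit and disagrees with this. I discounted it because it measures the top faces of the bar and the yellow fork, not the bar's centreline.
- **Other things:** the red roll and the bystanders look unmoved in the final pictures; I did not re-measure them. The arm is about 0.35 m up and touching nothing.

I viewed 10 pictures, within the budget.

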